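Move the air cleaner's outlet stay to its middle hole

TASK

The outlet flap of the blue air cleaner is propped by a steel stay, a flat bar with three holes, one of which sits over the upright pin on the machine's roof. Lift the stay off the pin by its black knob, swing the flap until the middle hole comes over the pin, and lower the stay so that it lies flat with the pin through the middle hole; then let go. Leave the other things on and around the machine where they stand.

Things in the scene. Friction and masses are not known exactly. Their poses are not given: they have to be found in the camera images.
- cleaner: blue sheet-metal air cleaner, a box 260 (x) x 320 (y) x 130 mm high, fixed to the table in each episode. Origin at the centre of its underside, z up. Its roof is flat at 130 mm. The outlet with the flap is on its +x face; the stay lies over the roof, along about -x, in the +y half of the roof
- flap_hinge (a point): a point on the vertical hinge axis of the outlet flap, at cleaner x 136, y 130 mm, at the height of the roof. The blue flap is 165 mm long, 100 mm high and 6 mm thick
- flap (a joint): opening of the flap, rad: 0 = closed against the +x face (flap runs from its hinge towards the cleaner's -y); it grows as the flap swings out towards +x, counter-clockwise from above; stop at 1.5. A light friction (about 0.04 N m) holds it where it is left
- stay_pivot (a point): where the stay is pivoted on the flap's top edge, 110 mm from the hinge axis along the flap, at the height of the bar's underside (135 mm). The stay swings freely sideways here (about the vertical, +-1.2 rad from its start) and also tips up about a level axis across the bar through this point
- stay (a joint): tip angle of the stay, rad: 0 = lying level (a stop; it needs no other support), grows as the knob end is lifted, up to 0.7. The stay (0.18 kg) falls back under its weight
- stay_knob (a point): mid-height grip point of the black upright knob near the free end of the stay: a round post 24 mm in diameter and 45 mm high, standing on the bar. The point is on its axis, 24 mm above the bar's upper face, 30 mm above its underside, and 210 mm along the bar from stay_pivot. Its x axis runs along the bar away from the pivot. The knob is fixed to the bar, which is flat steel 28 mm wide, 6 mm thick, and ends 18 mm beyond the knob's axis
- hole_inner (a point): centre, at the bar's underside, of the hole nearest the pivot: 16 mm diameter, 100 mm from stay_pivot. The pin is in this one or in the outer one at the start
- hole_middle (a point): centre, at the bar's underside, of the middle hole: 16 mm diameter, 135 mm from stay_pivot. The pin must finally be in this one
- hole_outer (a point): centre, at the bar's underside, of the hole nearest the knob: 16 mm diameter, 170 mm from stay_pivot
- pin (a point): the fixed upright brass pin on the roof, 10 mm in diameter, tapering at its top; this point is on its axis at the height of the lowered bar's underside (135 mm). The pin stands 12 mm above this point, so the bar's underside must be lifted more than 12 mm there. It stands on a round boss 30 mm wide and 4 mm high; a second such boss without a pin is 70 mm away under the bar
- pill_jar_center (a point): small white jar on the roof's -y half, 48 mm in diameter, 62 mm high; point half-way up. A bystander
- glasses_case_center (a point): black spectacle case on the roof's -y half, 150 x 58 x 34 mm; point half-way up. A bystander
- water_a_center (a point): water bottle 210 mm high, 64 mm in diameter, on the table at the cleaner's +y side; point half-way up. A bystander
- water_b_center (a point): water bottle like the other, on the table at the cleaner's -y side; point half-way up. A bystander
- gift_a_center (a point): brown card gift bag (rigid), 40 x 70 x 121 mm high, on the table at the cleaner's -y side; point half-way up. A bystander
- gift_b_center (a point): second such gift bag; point half-way up. A bystander
- sweets_center (a point): glass of sweets, 100 mm wide at the rim, 85 mm high, on the table at the cleaner's +y side; point half-way up. A bystander

How it is judged:
By the outcome, as a careful person would: the job done as asked, in the order asked, and still so for the second after the job is handed in, with the robot touching nothing.
It also fails if it takes over 38 s, if anything falls off the work surface, if the arm or the gripper's body presses on something with over 40 N, if the wrist force passes 120 N, or if a joint passes its speed limit or range.

ROBOT

A 6-joint arm with a two-finger parallel gripper is mounted at the origin on the work surface. World frame = base frame: x ahead of the robot, y to its left, z up, the work surface at z = 0. Lengths are in mm, angles in rad, forces in N, time in s.
With the tool pointing down it reaches from about 350 to 975 mm from the base axis. Payload 7.1 kg.
Tool frame: the origin (TCP) lies at the centre of the arm's flange, where the gripper is bolted on; the fingertips stand 182 mm ahead of it and the grasp point (between the pads) lies 163 mm ahead of it; z points along the fingers, y is the line along which they close (so a half turn about z gives the same grasp; the last joint's range is limited). The gripper opens to 88 mm and grips with 3 to 60 N. Pads are 20 mm wide; open, the fingers measure 115 mm over their backs; the gripper's body (75 mm by 178 mm) begins 61 mm behind the grasp point.
Start: joints at [-1.138, 0.423, 1.63, -0, 1.089, -0.019], TCP at [272.881, -562.265, 404.675] pointing down, gripper open.
Joint ranges: [-3, 3], [-0.9, 2.11], [0.09, 2.58], [-1.31, 4.45], [0.11, 2.69], [-2.54, 2.54]. Speed limits (rad/s): [2.39, 2.39, 3.01, 3.14, 3.14, 3.14].

INTERFACE

Orientations are given as a rotation vector (axis times angle).
In Python, from workcell import readout, get_image, ctrl gives the robot as it stands.
- The arm moves only by the tool step_arm, never from a script. Its argument "targets" is a list that holds one entry, the list of rows, each a list of 7 numbers: the shift along the world's x, y, z as a fraction of full scale, then the turn, a rotation vector about the world's x, y, z as a fraction of full scale, then the opening, from 0 (shut) to 1 (fully open). In form: [[[dx, dy, dz, wx, wy, wz, claw], ...]]. A call has exactly 5 rows; each row shifts and turns the commanded pose from where the row before left it; what a row does not reach is not made up. Full scale, the value 1, is 0.05 m for a shift and 4 degrees for a turn. A row lasts 1/8 s, in which the tool goes at most 62.5 mm and 10.7 degrees, less where a joint would pass 70% of its speed; a pose out of reach is approached as far as the arm can. A call with a number of a shift or a turn outside -1 to 1 is refused whole. A call with a gripper value outside its range is refused whole. The fingers move at their own pace and stop on an object; the grip force is fixed at half the most. Time passes only in rows, so rows that do not move let the fingers close, or fill a call up. It gives the time, the measured TCP pose, the force, the opening and the grip force at its end, in the units of the state.
- readout.get_obs(): the state, without advancing time (a new reading comes with each control period).
- get_image(name): name is "scene" or "top" or "wrist"; returns a dict with "pixels" (384x512x3 uint8, red, green, blue), "intrinsics" (3x3 intrinsics, pixels), "k1" (the pictures are not rectified: a ray, as slopes to the right and down, at radius r is drawn at 1 + k1 r^2 times it, then the intrinsics apply), "extrinsics" (4x4, takes a point from world to camera coordinates). Camera axes: x right, y down, z forward; pixel columns grow to the right and rows downward; lengths in mm; the calibration is good to about 2 mm. A picture is of the moment at which its call begins. There is no depth.
- ctrl.close_job(): hands the job in; it is judged then, once.
The state is a dict: "t": time; "qpos": joint angles; "qvel": joint speeds; "joint_torque": joint torques, N m; "ee_pos": TCP position; "orientation": TCP orientation; "ft_force": force on the tool from outside, world axes, zero at the start; "moment": the same for the moment, N m; "width": finger opening in mm; "grasp_force": force on a finger pad.
Only numpy, scipy, OpenCV 4.12 (cv2) and the standard library are available. Lean on these libraries where they do the work, as an engineer would, in place of code of your own. Each camera call takes 0.05 s, during which the arm holds its last target. There are 200 camera calls.

## Working session

There is one attempt and no reset: what is moved stays moved. The work goes in short steps, Python scripts to look and compute and a tool call to move; the robot and the scene stay as the last step left them, time stands still between calls to the robot, and variables do not carry over. Pictures are saved under pics/ and viewed, at most 10 in all, crops included, and the job is handed in when it is done.

Besides the shell and the picture viewer there is one more tool, called after "Call:" in YAML: its name, and indented under it one key for each argument. step_arm: Moves the arm, as the interface text tells. Shift numbers are shares of 0.05 m and turn numbers shares of 4 degrees, none past 1 either way. Its arguments: {"type":"object","properties":{"targets":{"type":"array"}},"required":["targets"]}

```bash
mkdir -p pics
cat > h.py <<'E'
import numpy as np, cv2
from workcell import readout, get_image, ctrl
def grab(n,f):
    d=get_image(n); cv2.imwrite(f'pics/{f}.png',d['pixels'][:,:,::-1]); 
    np.savez(f'pics/{f}.npz',K=d['intrinsics'],k1=d['k1'],E=d['extrinsics']); return d
def ray(f,u,v):
    c=np.load(f'pics/{f}.npz');K,k,E=c['K'],float(c['k1']),c['E']
    p=cv2.undistortPoints(np.array([[[u,v]]],float),K,np.array([k,0,0,0,0.]))[0,0]
    R,t=E[:3,:3],E[:3,3]; return -R.T@t, R.T@np.array([p[0],p[1],1])
def atz(f,u,v,z):
    o,d=ray(f,u,v); return o+d*(z-o[2])/d[2]
def proj(f,P):
    c=np.load(f'pics/{f}.npz');E=c['E']
    return cv2.projectPoints(np.atleast_2d(P).astype(float),cv2.Rodrigues(E[:3,:3])[0],E[:3,3],c['K'],np.array([float(c['k1']),0,0,0,0.]))[0][:,0]
def crop(f,x,y,w,h,s,o):
    im=cv2.imread(f'pics/{f}.png')[y:y+h,x:x+w]; cv2.imwrite(f'pics/{o}.png',cv2.resize(im,None,fx=s,fy=s,interpolation=cv2.INTER_CUBIC))
E
python3 -c "
from h import *
for n in('scene','top'): grab(n,n+'0')
print(np.load('pics/top0.npz')['E'])
a=cv2.imread('pics/scene0.png');b=cv2.imread('pics/top0.png')
cv2.imwrite('pics/both.png',cv2.resize(np.hstack([a,b]),(800,300)))
cv2.imwrite('pics/top0b.png',cv2.resize(b,(800,600)))
print(readout.get_obs())"
```

```text
[[ 1.48357365e-02 -9.99611793e-01 -2.35831401e-02  3.25701305e+01]
 [-9.90551366e-01 -1.14771158e-02 -1.36661140e-01  5.73586776e+02]
 [ 1.36337421e-01  2.53877803e-02 -9.90337098e-01  9.90789078e+02]
 [ 0.00000000e+00  0.00000000e+00  0.00000000e+00  1.00000000e+00]]
{'t': 0.1, 'qpos': array([-1.13799096e+00,  4.23749065e-01,  1.63059704e+00, -2.73064185e-05,
        1.08857823e+00, -1.90134302e-02]), 'qvel': array([-0.00028878, -0.00400662, -0.00257759,  0.00018147,  0.00146282,
       -0.00095053]), 'joint_torque': array([ 2.07448267e-05, -5.45614815e+01, -2.74325109e+01,  6.45378884e-02,
        1.88810454e-02, -3.14621195e-05]), 'ee_pos': array([ 272.78612221, -562.05431899,  403.99534489]), 'orientation': array([-3.06049752e+00, -7.03422544e-01,  4.66689097e-04]), 'ft_force': array([-0.27748477, -0.10333557, -0.26987439]), 'moment': array([-0.00497391,  0.01157073, -0.04283377]), 'grasp_force': 0.0, 'width': 87.92281606226042}
```

View pics/both.png

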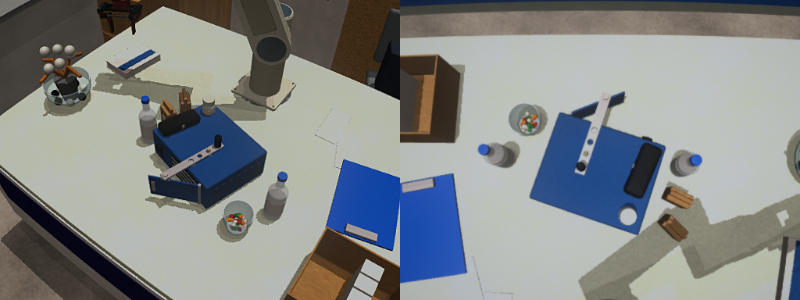

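View pics/top0b.png

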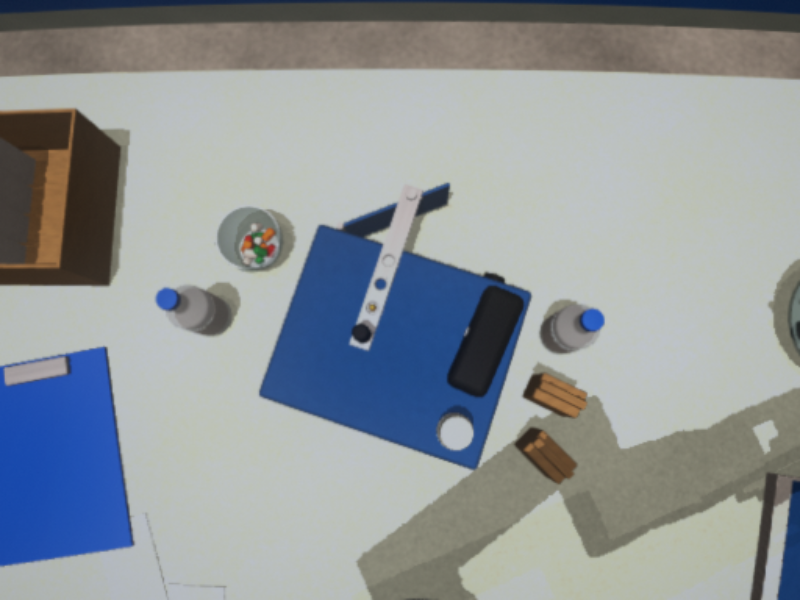

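Top view (800 px scale): the pin (brass) is in the outer hole at (372,308), the knob is at (361,332), the pivot at (411,192), and the roof corners are (320,227), (530,293), (475,468), (261,394).

```bash
cat > g.py <<'E'
from h import *
s=512/800
P=lambda u,v,z:atz('top0',u*s,v*s,z)
c=np.array([P(*q,130)[:2] for q in [(320,227),(530,293),(475,468),(261,394)]]) # ++ , +-, --, -+
m=np.array([[130,160],[130,-160],[-130,-160],[-130,160]],float)
cc=c.mean(0);H=m.T@(c-cc);U,S,Vt=np.linalg.svd(H);R=Vt.T@U.T
yaw=np.arctan2(R[1,0],R[0,0])
W=lambda x,y:cc+R@np.array([x,y])
if __name__=='__main__':
    print('cc',cc,'yaw',np.degrees(yaw)); print('res',c-cc-m@R.T)
    for n,q in dict(pivot=(411,192,143),pin=(372,308,147),inner=(389,260,141),mid=(381,284,141),knob=(361,332,186)).items():
        w=P(*q)[:2];print(n,w,'cl',R.T@(w-cc))
    crop('top0',150,90,220,230,2.6,'c1') if 0 else None
    piv=P(411,192,143)[:2];kn=P(361,332,186)[:2];print(np.linalg.norm(kn-piv),np.degrees(np.arctan2(*(kn-piv)[::-1])))
    h=W(136,130);print('hinge',h,np.linalg.norm(piv-h))
    pin=P(372,308,147)[:2]
    L=lambda a:W(136+110*np.sin(a),130-110*np.cos(a))
    for a in np.arange(0,1.55,.1): 
        p=L(a);d=pin-p;print(round(a,2),p.round(),np.linalg.norm(d).round(1),(pin-p)@[0,0],np.degrees(np.arctan2(d[1],d[0])).round(1))
    print('cur flap',(lambda v:np.arctan2(v[0],-v[1]))(R.T@(piv-h)))
E
python3 g.py; python3 -c "
from h import *
crop('top0',190,100,130,135,4.4,'c1')"
```

```text
cc [501.39745745  40.00147261] yaw -17.536422509806165
res [[-6.39287659 -2.49935498]
 [-1.9404932   4.9279823 ]
 [ 4.68480439  3.23027961]
 [ 3.6485654  -5.65890692]]
pivot [715.78830327  21.46686343] cl [210.01186057  46.92531223]
pin [549.28239096  73.00336193] cl [35.71564444 45.89645191]
inner [617.83403471  51.01405643] cl [107.70703361  45.5845197 ]
mid [583.7837775  61.5576061] cl [72.06234349 45.37831281]
knob [512.46365926  84.27049888] cl [-2.78688254 45.54602941]
212.80321306121178 162.8349423611177
hinge [670.24750052 122.98136751] 111.26167018943738
0.0 [637.  18.] 103.6 0.0 148.0
0.1 [648.  15.] 114.1 0.0 149.6
0.2 [659.  14.] 124.4 0.0 151.5
0.3 [670.  13.] 134.4 0.0 153.5
0.4 [681.  13.] 144.2 0.0 155.6
0.5 [691.  15.] 153.5 0.0 157.8
0.6 [702.  18.] 162.5 0.0 160.1
0.7 [712.  21.] 171.1 0.0 162.5
0.8 [722.  26.] 179.3 0.0 164.8
0.9 [732.  32.] 187.1 0.0 167.3
1.0 [741.  38.] 194.4 0.0 169.8
1.1 [749.  46.] 201.2 0.0 172.3
1.2 [756.  54.] 207.6 0.0 174.8
1.3 [762.  63.] 213.4 0.0 177.3
1.4 [768.  72.] 218.7 0.0 179.9
1.5 [773.  83.] 223.4 0.0 -177.6
cur flap 0.7277688367171472
```

View pics/c1.png

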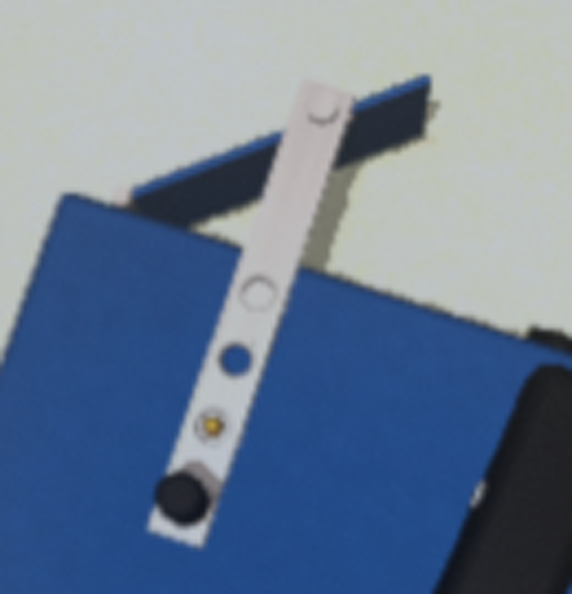

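The stay is in the outer hole, flap ≈ 0.7 rad; it must close to about 0.31 rad. I'm going above the knob now.

Call:
step_arm:
  targets:
    - [[0.32, 0.86, 0.3, 0, 0, -0.72, 0.7], [0.32, 0.86, 0.3, 0, 0, -0.72, 0.7], [0.32, 0.86, 0.3, 0, 0, -0.72, 0.7], [0.32, 0.86, 0.3, 0, 0, -0.72, 0.7], [0.32, 0.86, 0.3, 0, 0, -0.72, 0.7]]

```text
t: 0.72
ee_pos: [353.1, -345.8, 479.9]
orientation: [-3.126, -0.311, 0.0]
ft_force: [0.3, 0.5, -0.2]
width: 61.2
grasp_force: 0.0
```

Call:
step_arm:
  targets:
    - [[0.32, 0.86, 0, 0, 0, -0.72, 0.7], [0.32, 0.86, 0, 0, 0, -0.72, 0.7], [0.32, 0.86, 0, 0, 0, -0.72, 0.7], [0.32, 0.86, 0, 0, 0, -0.72, 0.7], [0.32, 0.86, 0, 0, 0, -0.72, 0.7]]

```text
t: 1.35
ee_pos: [433.0, -130.8, 479.6]
orientation: [-3.14, 0.083, 0.0]
ft_force: [1.1, 0.6, -0.0]
width: 61.7
grasp_force: 0.0
```

Call:
step_arm:
  targets:
    - [[0.32, 0.86, 0, 0, 0, -0.72, 0.7], [0.32, 0.86, 0, 0, 0, -0.72, 0.7], [0.32, 0.86, -0.2, 0, 0, -0.72, 0.7], [0.32, 0.86, -0.4, 0, 0, -0.72, 0.7], [0.32, 0.86, -0.4, 0, 0, -0.72, 0.7]]

```text
t: 1.98
ee_pos: [513.1, 84.2, 429.1]
orientation: [3.105, -0.475, 0.0]
ft_force: [0.9, -0.0, 0.2]
width: 61.6
grasp_force: 0.0
```

```bash
python3 -c "
from h import *
grab('wrist','w1')
o=readout.get_obs();print(o['t'],o['ee_pos'],o['orientation'],o['qpos'],o['width'],o['ft_force'])
print('proj knobtop',proj('w1',[512.5,84.3,186]),'pin',proj('w1',[549,73,147]))
crop('w1',0,0,512,384,1.5625,'w1b')"
```

```text
2.025 [513.88006951  87.57388001 426.57254992] [-3.10378682  0.47656033  0.00359564] [0.14546571 0.24426429 1.83708679 0.00233585 1.06201212 2.01982596] 61.194503128790515 [ 0.95754958  2.05665147 -1.57609254]
proj knobtop [[252.83016012 201.91375162]] pin [[252.48075485 143.17807878]]
```

View pics/w1b.png

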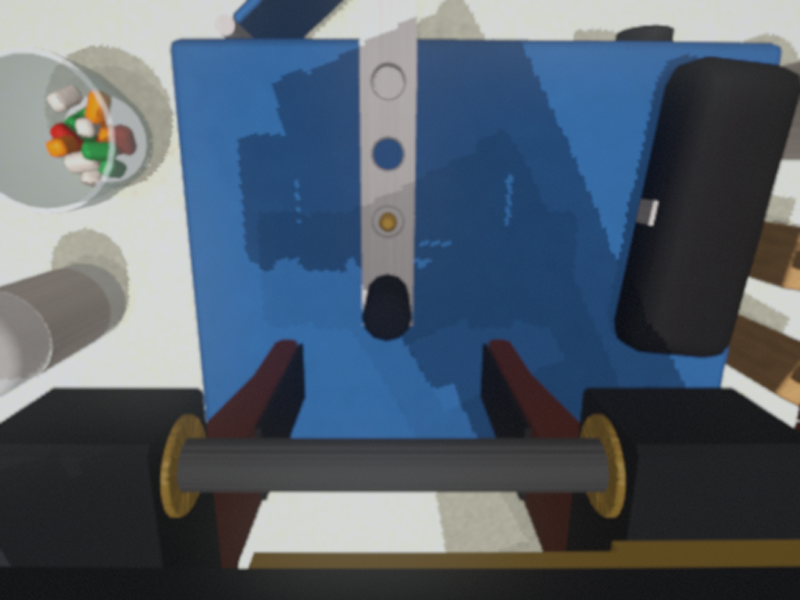

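The wrist view shows the knob's top at (387,315), the pin at (387,222) in the outer hole, and the middle hole at (388,153), with the fingers aligned across the bar.

```bash
python3 -c "
from h import *
s=1/1.5625
for n,u,v,z in [('knob',387,316,186),('pin',387.5,222,146),('mid',388,153,141),('inner',388,81,141),('knobbase',387,290,141)]: print(n,atz('w1',u*s,v*s,z))
d=grab('wrist','w2');o=readout.get_obs();print(o['ee_pos'],o['orientation'],o['qvel'].round(3))
hs=cv2.cvtColor(d['pixels'],cv2.COLOR_RGB2HSV)
m=((hs[...,0]>12)&(hs[...,0]<35)&(hs[...,1]>120)).astype('uint8');m[:100]=0;m[180:]=0;m[:,:200]=0;m[:,300:]=0
print(m.sum());y,x=np.nonzero(m);print('pin',x.mean(),y.mean(),atz('w2',x.mean(),y.mean(),146))
m=(d['pixels'].max(2)<40);m[:160]=0;m[240:]=0;m[:,:215]=0;m[:,290:]=0
y,x=np.nonzero(m);print('knob',x.min(),x.max(),y.min(),y.max())
"
```

```text
knob [513.38776148  87.95913882 186.        ]
pin [550.84472408  76.26504249 146.        ]
mid [584.10831455  65.5119536  141.        ]
inner [617.1920208   55.04512101 141.        ]
knobbase [514.71023101  88.05129243 141.        ]
[513.16281629  85.7279321  427.36620783] [ 3.1061683  -0.46892807 -0.00516106] [-0.054 -0.044  0.013 -0.026  0.038 -0.094]
78
pin 252.16666666666666 140.69230769230768 [551.3330667   76.38861333 146.        ]
knob 239 266 176 214
```

Call:
step_arm:
  targets:
    - [[0, 0.02, -0.4, 0, 0, 0, 0.7], [0, 0.02, -0.4, 0, 0, 0, 0.7], [0, 0.02, -0.4, 0, 0, 0, 0.7], [0, 0.02, -0.4, 0, 0, 0, 0.7], [0, 0.02, -0.3, 0, 0, 0, 0.7]]

```text
t: 2.7
ee_pos: [512.6, 87.2, 334.0]
orientation: [3.105, -0.473, -0.001]
ft_force: [-1.4, -0.5, 0.4]
width: 61.7
grasp_force: 0.0
```

Call:
step_arm:
  targets:
    - [[0, 0, 0, 0, 0, 0, 0.7], [0, 0, 0, 0, 0, 0, 0.7], [0, 0, 0, 0, 0, 0, 0.7], [0, 0, 0, 0, 0, 0, 0.7], [0, 0, 0, 0, 0, 0, 0.7]]

```text
t: 3.32
ee_pos: [512.9, 87.8, 335.0]
orientation: [-3.106, 0.473, -0.001]
ft_force: [0.7, 0.0, 0.4]
width: 61.7
grasp_force: 0.0
```

Call:
step_arm:
  targets:
    - [[0, 0, -0.1, 0, 0, 0, 0.7], [0, 0, 0, 0, 0, 0, 0.4], [0, 0, 0, 0, 0, 0, 0], [0, 0, 0, 0, 0, 0, 0], [0, 0, 0, 0, 0, 0, 0]]

```text
t: 3.95
ee_pos: [512.9, 87.7, 329.7]
orientation: [-3.106, 0.473, -0.0]
ft_force: [0.6, -0.6, -0.9]
width: 24.8
grasp_force: 0.0
```

Call:
step_arm:
  targets:
    - [[0, 0, 0, 0, 0, 0, 0], [0, 0, 0, 0, 0, 0, 0], [0, 0, 0, 0, 0, 0, 0], [0, 0, 0, 0, 0, 0, 0], [0, 0, 0, 0, 0, 0, 0]]

```text
t: 4.58
ee_pos: [512.9, 87.7, 329.7]
orientation: [-3.106, 0.473, -0.0]
ft_force: [-0.9, 0.5, 0.6]
width: 23.8
grasp_force: 30.0
```

Call:
step_arm:
  targets:
    - [[0.054, -0.017, 0.056, 0.06, 0.19, 0, 0], [0.054, -0.017, 0.056, 0.06, 0.19, 0, 0], [0.054, -0.017, 0.056, 0.06, 0.19, 0, 0], [0.054, -0.017, 0.056, 0.06, 0.19, 0, 0], [0.054, -0.017, 0.056, 0.06, 0.19, 0, 0]]

```text
t: 5.2
ee_pos: [526.6, 83.4, 343.9]
orientation: [-3.093, 0.471, 0.109]
ft_force: [0.2, -0.2, -0.7]
width: 23.6
grasp_force: 30.0
```

Call:
step_arm:
  targets:
    - [[0.057, -0.018, 0.053, 0.06, 0.19, 0, 0], [0.057, -0.018, 0.053, 0.06, 0.19, 0, 0], [0.057, -0.018, 0.053, 0.06, 0.19, 0, 0], [0.057, -0.018, 0.053, 0.06, 0.19, 0, 0], [0.057, -0.018, 0.053, 0.06, 0.19, 0, 0]]

```text
t: 5.82
ee_pos: [540.9, 78.9, 357.1]
orientation: [-3.077, 0.469, 0.215]
ft_force: [-0.4, 0.0, -0.6]
width: 23.8
grasp_force: 30.0
```

```bash
python3 -c "
from h import *
grab('scene','s2');grab('wrist','w3');o=readout.get_obs();print(o['ee_pos'],o['orientation'],o['ft_force'],o['moment'],o['width'])
a=cv2.imread('pics/w3.png');b=cv2.imread('pics/s2.png')[150:280,160:330]
cv2.imwrite('pics/v3.png',np.hstack([a[:,110:400],cv2.resize(b,(502,384),interpolation=2)]))"
```

```text
[541.07067811  78.88090095 357.18255477] [-3.07702405  0.46873776  0.21404485] [ 0.59408761 -0.27639972 -1.28935969] [ 0.10377015 -0.13059549 -0.0393234 ] 23.577018053176445
```

View pics/v3.png

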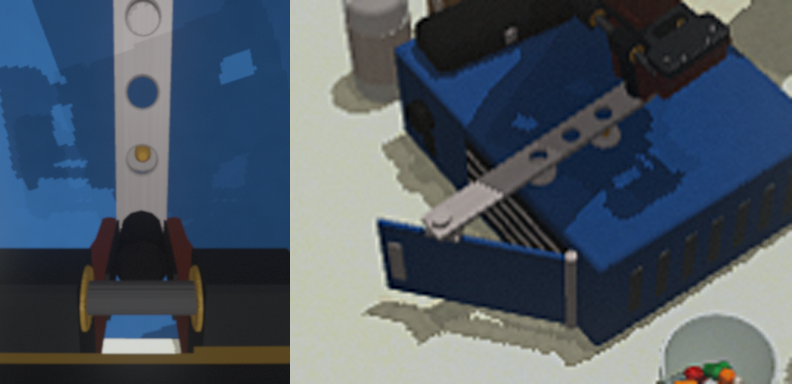

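The wrist view shows the pin top shifted inside the outer hole. The scene view shows the bar tilted and clear above the pin, so I can swing the flap in.

Call:
step_arm:
  targets:
    - [[-0.062, 0.035, 0, 0, 0, -0.225, 0], [-0.062, 0.035, 0, 0, 0, -0.225, 0], [-0.062, 0.035, 0, 0, 0, -0.225, 0], [-0.062, 0.035, 0, 0, 0, -0.225, 0], [-0.062, 0.035, 0, 0, 0, -0.225, 0]]

```text
t: 6.55
ee_pos: [524.9, 87.8, 356.9]
orientation: [-3.051, 0.59, 0.212]
ft_force: [1.8, -1.5, -1.1]
width: 23.5
grasp_force: 30.0
```

Call:
step_arm:
  targets:
    - [[-0.062, 0.035, 0, 0, 0, -0.225, 0], [-0.062, 0.035, 0, 0, 0, -0.225, 0], [-0.062, 0.035, 0, 0, 0, -0.225, 0], [-0.062, 0.035, 0, 0, 0, -0.225, 0], [-0.062, 0.035, 0, 0, 0, -0.225, 0]]

```text
t: 7.18
ee_pos: [509.4, 96.7, 356.9]
orientation: [-3.02, 0.707, 0.21]
ft_force: [0.9, 0.8, -1.5]
width: 23.7
grasp_force: 30.0
```

Call:
step_arm:
  targets:
    - [[0, 0, 0, 0, 0, 0, 0], [0, 0, 0, 0, 0, 0, 0], [0, 0, 0, 0, 0, 0, 0], [0, 0, 0, 0, 0, 0, 0], [0, 0, 0, 0, 0, 0, 0]]

```text
t: 7.8
ee_pos: [509.6, 96.5, 356.9]
orientation: [-3.021, 0.706, 0.21]
ft_force: [-1.0, 1.3, -0.8]
width: 23.5
grasp_force: 30.0
```

```bash
python3 -c "
from h import *
grab('top','t4');grab('wrist','w4');o=readout.get_obs();print(o['ee_pos'],o['orientation'],o['qpos'],o['ft_force'],o['moment'],o['width'])
a=cv2.imread('pics/w4.png');b=cv2.imread('pics/t4.png')[100:230,190:330]
cv2.imwrite('pics/v4.png',np.hstack([cv2.resize(a[0:250,180:330],(360,600),interpolation=2),cv2.resize(b,(440,600),interpolation=2)]))"
```

```text
[509.66267481  96.45700603 356.91900539] [-3.02086089  0.70622642  0.210236  ] [0.1446071  0.35490748 1.87158292 0.09240544 1.03141041 2.12261882] [ 0.06974773  0.34846438 -0.67665907] [ 0.13091128 -0.08248342  0.14910455] 23.635706393829643
```

View pics/v4.png

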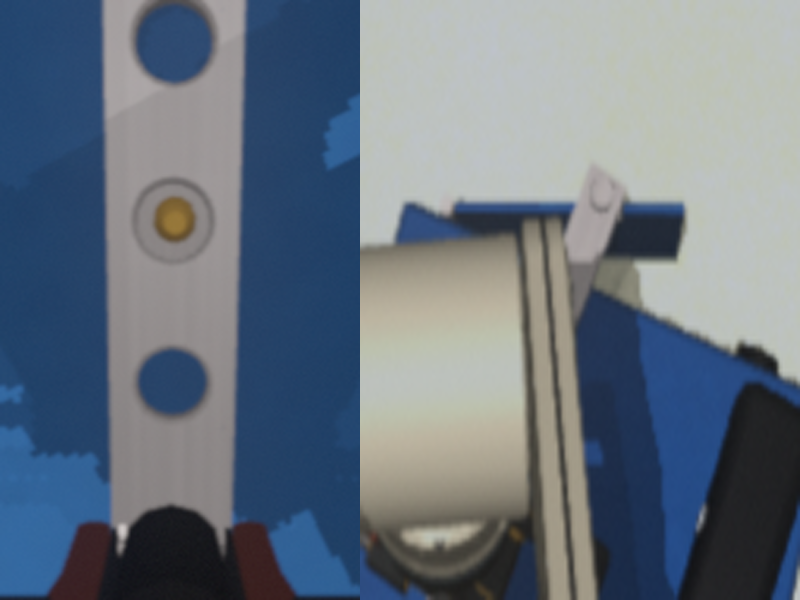

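```bash
python3 -c "
from h import *
from scipy.spatial.transform import Rotation as Ro
def an(f,tcp,rv,pin,hole,L):
    R=Ro.from_rotvec(rv).as_matrix();zt=R[:,2]; th=np.arccos(-zt[2]); 
    k=np.array(tcp)+164.7*zt   # knob mid
    b=np.array([zt[0],zt[1]]);b=-b/np.linalg.norm(b)*1
    # top of knob leans to pivot: -zt horizontal points to pivot => b = zt horizontal
    b=-b
    up=-zt; along=np.array([*(b*np.cos(th)),np.sin(th)])
    piv=k-30*up-210*along
    h=piv+along*L+6*up
    hp=atz(f,*hole,h[2]); p=atz(f,*pin,147.)
    fin=piv[:2]+b*L
    print(np.degrees(th),'bdir',np.degrees(np.arctan2(b[1],b[0])),'piv',piv,'hole fk',h,'hole img',hp,'pin',p,'final',fin,'err pin-final',p[:2]-fin,'img-corrected',p[:2]-(fin+hp[:2]-h[:2]))
an('w3',[541.07,78.88,357.18],[-3.0770,.46874,.21404],(110+143,154),(110+142.5,158),170)
an('w4',[509.66,96.457,356.92],[-3.02086,.70623,.21024],(180+174/2.4,218/2.4),(180+173/2.4,220/2.4),135)
"
```

```text
7.965702601104184 bdir 162.33343114014954 piv [713.52634512  23.95301326 135.25675842] hole fk [553.89896865  74.79400021 164.75751647] hole img [554.42263319  75.26598592 164.75751647] pin [551.4177484   75.84240879 147.        ] final [551.54376318  75.54412824] err pin-final [-0.12601477  0.29828054] img-corrected [-0.64967932 -0.17370517]
7.969512637223253 bdir 153.46174847326546 piv [671.56895584  15.5971645  134.98472335] hole fk [552.70374179  74.96028993 159.64400615] hole img [552.12392724  75.96872134 159.64400615] pin [551.25412515  76.11979238 147.        ] final [550.79305888  75.91451452] err pin-final [0.46106627 0.20527786] img-corrected [ 1.04088083 -0.80315355]
```

Call:
step_arm:
  targets:
    - [[-0.053, 0.027, -0.052, -0.09, -0.18, 0, 0], [-0.053, 0.027, -0.052, -0.09, -0.18, 0, 0], [-0.053, 0.027, -0.052, -0.09, -0.18, 0, 0], [-0.053, 0.027, -0.052, -0.09, -0.18, 0, 0], [-0.053, 0.027, -0.052, -0.09, -0.18, 0, 0]]

```text
t: 8.52
ee_pos: [496.2, 103.4, 343.7]
orientation: [-3.042, 0.711, 0.103]
ft_force: [-0.0, -0.7, -1.2]
width: 23.5
grasp_force: 30.0
```

Call:
step_arm:
  targets:
    - [[-0.05, 0.025, -0.057, -0.09, -0.18, 0, 0], [-0.05, 0.025, -0.057, -0.09, -0.18, 0, 0], [-0.05, 0.025, -0.057, -0.09, -0.18, 0, 0], [-0.05, 0.025, -0.057, -0.09, -0.18, 0, 0], [-0.05, 0.025, -0.057, -0.09, -0.18, 0, 0]]

```text
t: 9.15
ee_pos: [483.7, 109.6, 329.5]
orientation: [3.058, -0.715, 0.003]
ft_force: [-0.8, 1.2, 0.1]
width: 23.8
grasp_force: 30.0
```

Call:
step_arm:
  targets:
    - [[0, 0, 0, 0, 0, 0, 0], [0, 0, 0, 0, 0, 0, 0], [0, 0, 0, 0, 0, 0, 0], [0, 0, 0, 0, 0, 0, 0], [0, 0, 0, 0, 0, 0, 0]]

```text
t: 9.78
ee_pos: [484.0, 109.5, 329.7]
orientation: [3.059, -0.715, 0.002]
ft_force: [-0.4, 0.3, -0.4]
width: 23.5
grasp_force: 30.0
```

```bash
python3 -c "
from h import *
grab('scene','s5');grab('wrist','w5');o=readout.get_obs();print(o['ee_pos'],o['orientation'],o['ft_force'],o['moment'],o['width'])
a=cv2.imread('pics/w5.png');b=cv2.imread('pics/s5.png')[150:280,160:330]
cv2.imwrite('pics/v5.png',np.hstack([a[:,110:400],cv2.resize(b,(502,384),interpolation=2)]))"
```

```text
[483.95410962 109.47085961 329.704368  ] [ 3.05875548e+00 -7.15058624e-01  2.39348406e-03] [ 0.7392085   0.97248051 -0.3784051 ] [0.22757334 0.07601912 0.10535843] 23.615200124768315
```

View pics/v5.png

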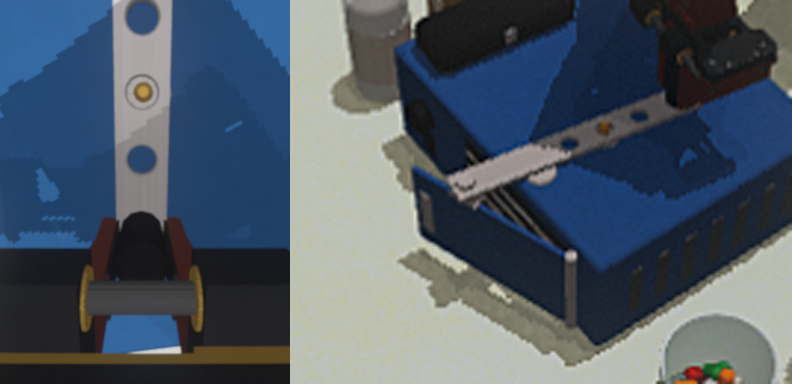

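The bar is down and level, with the pin standing up through the middle hole at (143,91). I'll open modestly, wait, then rise.

Call:
step_arm:
  targets:
    - [[0, 0, 0, 0, 0, 0, 0.5], [0, 0, 0, 0, 0, 0, 0.6], [0, 0, 0, 0, 0, 0, 0.65], [0, 0, 0, 0, 0, 0, 0.65], [0, 0, 0, 0, 0, 0, 0.65]]

```text
t: 10.5
ee_pos: [483.9, 109.5, 329.7]
orientation: [3.059, -0.715, 0.002]
ft_force: [0.1, -0.1, -0.7]
width: 57.2
grasp_force: 0.0
```

Call:
step_arm:
  targets:
    - [[0, 0, 0.1, 0, 0, 0, 0.65], [0, 0, 0.3, 0, 0, 0, 0.65], [0, 0, 0.5, 0, 0, 0, 0.65], [0, 0, 0.5, 0, 0, 0, 0.65], [0, 0, 0.5, 0, 0, 0, 0.65]]

```text
t: 11.12
ee_pos: [483.8, 109.5, 426.6]
orientation: [-3.059, 0.715, -0.004]
ft_force: [0.0, 1.1, -0.5]
width: 57.2
grasp_force: 0.0
```

Call:
step_arm:
  targets:
    - [[0, 0, 0.3, 0, 0, 0, 0.65], [0, 0, 0, 0, 0, 0, 0.65], [0, 0, 0, 0, 0, 0, 0.65], [0, 0, 0, 0, 0, 0, 0.65], [0, 0, 0, 0, 0, 0, 0.65]]

```text
t: 11.75
ee_pos: [483.8, 109.5, 439.0]
orientation: [3.058, -0.715, 0.0]
ft_force: [0.1, 0.7, -0.2]
width: 57.2
grasp_force: 0.0
```

```bash
python3 -c "
from h import *
grab('scene','s6');grab('wrist','w6')
a=cv2.imread('pics/w6.png');b=cv2.imread('pics/s6.png')
cv2.imwrite('pics/v6.png',np.hstack([a[:,110:400],b[60:300,80:400].repeat(1,0) if 0 else cv2.resize(b[60:300,80:400],(500,384),interpolation=2)]))"
```

```text
(no output)
```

View pics/v6.png

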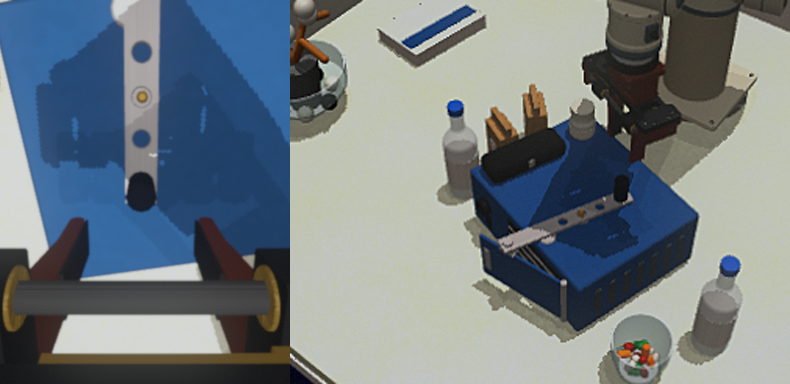

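The stay lies flat with the pin in the middle hole at (142,97), the gripper is clear of the knob, and the bystanders stand where they were.

```bash
python3 -c "
from workcell import ctrl
print(ctrl.close_job())"
```

```text
the job is handed in; nothing more can be done
None
```

The stay now lies flat with the pin through its middle hole; the gripper has let go and is clear, the other things look unmoved in the last picture, and the job was handed in at about 12 s.

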